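# Press the push caps home on the clock wheels

## Task

Three brass wheels stand on wooden blocks, each with a steel push cap just started on the tip of its shaft. Press the caps of the two toothed wheels straight down until they sit fully home on their hubs; leave the cap of the smooth grooved pulley where it is.

Things in the scene. Friction and masses are not known exactly. Their poses are not given: they have to be found in the camera images.
- great_nut: Push cap of the large toothed wheel (spoked brass, 108 mm wide, on a fixed 100 mm wide, 30 mm high oak block). Steel thimble, 24 mm wide, 26 mm tall, flat closed top, 33 mm toothed flange. Sits 14-18 mm above a 30 mm hub on a fixed upright shaft; slides only straight down it, drags about 8 N, stays where left. Origin: centre of its underside, z up; fully home at height 52 mm. Wheel top: 46 mm.
- small_nut: Push cap of the small toothed wheel (spoked brass, 73 mm over the teeth, on a fixed 100 mm wide, 42 mm high oak block). The cap, its shaft, drag (about 8 N) and origin (centre of its underside, z up, top at +26 mm) are the same as the large wheel's. It too starts 14-18 mm above its hub. Fully home its origin is at height 64 mm. Wheel top: 58 mm.
- pulley_nut: Push cap of the solid brass pulley with a smooth grooved rim and no teeth (88 mm wide, on a fixed 100 mm wide, 30 mm high oak block). Cap, drag (about 8 N) and origin (centre of its underside, z up) are the same as the large wheel's. To be left as it is, 14-18 mm above its hub, whose top is at height 52 mm.

How it is judged:
By the outcome, as a careful person would: the job done as asked, in the order asked, and still so for the second after the job is handed in, with the robot touching nothing.
It also fails if it takes over 42 s, if anything falls off the work surface, if the arm or the gripper's body presses on something with over 40 N, if the wrist force passes 120 N, or if a joint passes its speed limit or range.

## Robot

A 7-joint arm with a two-finger parallel gripper is mounted at the origin on the work surface. World frame = base frame: x ahead of the robot, y to its left, z up, the work surface at z = 0. Lengths are in m, angles in degrees, forces in N, time in s.
With the tool pointing down it reaches from about 0.425 to 0.975 m from the base axis. Payload 16.7 kg.
Tool frame: the origin (TCP) lies between the finger pads; the fingertips stand 19 mm ahead of it and the grasp point (between the pads) is the TCP; z points along the fingers, y is the line along which they close (so a half turn about z gives the same grasp; the last joint's range is limited). The gripper opens to 85 mm and grips with 20 to 120 N. Pads are 22 mm wide; open, the fingers measure 114 mm over their backs; the gripper's body (76 mm by 85 mm) begins 54 mm behind the grasp point. The pads swing forward as they close: fully open they stand 13 mm farther back than shut.
Start: joints at [-79.67, 24.414, 4.234, 92.017, -1.954, 63.644, -3.845], TCP at [0.219, 0.639, 0.25] pointing down, gripper open.
Joint ranges: [-163.25, 163.25], [-28.42, 122.38], [-70.27, 78.77], [12.13, 141.07], [-58.53, 238.53], [9.26, 117.41], [-156.51, 156.51]. Speed limits (degrees/s): [108.29, 108.29, 136.94, 136.94, 172.46, 172.46, 172.46].

## Interface

Orientations are given as a 3x3 rotation matrix whose columns are the frame's x, y, z axes.
In Python, from bench import robot gives the robot as it stands.
- The arm moves only by the shell command python3 -m crank 'ROWS'. ROWS is a JSON object of lists of equal length, an entry for each row: "claw": the finger opening in cm, from 0 to 8.54; "slide": the shift along the tool's x, y, z in cm, a list of three; "rot": the turn, a rotation vector about the tool's x, y, z in degrees, a list of three. In form: {"claw": [claw, ...], "slide": [[dx, dy, dz], ...], "rot": [[rx, ry, rz], ...]}. A call has 1 to 8 rows; each row shifts and turns the commanded pose from where the row before left it, along the tool's axes as they then stand; what a row does not reach is not made up. A row lasts 1/8 s, in which the tool goes at most 62.5 mm and 10.7 degrees, less where a joint would pass 70% of its speed; a pose out of reach is approached as far as the arm can. A call is refused whole if a number of a shift passes 6.25 or a number of a turn 10.7, either way. A call with a gripper value outside its range is refused whole. The fingers move at their own pace and stop on an object; the grip force is fixed at half the most. Time passes only in rows, so rows that do not move let the fingers close. It gives the time, the measured TCP pose, the force, the opening and the grip force at its end, in the units of the state.
- robot.observe(): the state, without advancing time (a new reading comes with each control period).
- robot.get_image(name): name is "scene" or "top" or "wrist"; returns the picture (480x640x3 uint8, blue, green, red); there is no depth.
- robot.camera_model(name): a dict with "fx", "fy", "cx", "cy" (pixels), "R" (3x3) and "t" (3): a world point X has camera coordinates R X + t. Camera axes: x right, y down, z forward; pixel columns grow to the right and rows downward; lengths in m; the calibration is good to about 2 mm. A picture is of the moment at which its call begins: read the wrist's pose just before it. camera_model takes no time and is no camera call; for the wrist camera it gives the pose at the moment of the call.
- robot.job_done(): hands the job in; it is judged then, once.
The state is a dict: "time_s": time; "q": joint angles; "qvel": joint speeds; "joint_efforts": joint torques, N m; "ee_pos": TCP position; "orientation": TCP orientation; "contact_force": force on the tool from outside, world axes, zero at the start; "ft_torque": the same for the moment, N m; "width": opening from 0.0 (shut) to 1.0 (fully open); "finger_force": force on a finger pad.
Only numpy, scipy, OpenCV 4.12 (cv2) and the standard library are available. Lean on these libraries where they do the work, as an engineer would, in place of code of your own. Each camera call takes 0.05 s, during which the arm holds its last target. There are 200 camera calls.

## Working session

There is one attempt and no reset: what is moved stays moved. The work goes in short steps, Python scripts to look and compute and a shell command to move; the robot and the scene stay as the last step left them, time stands still between calls to the robot, and variables do not carry over. Pictures are saved under pics/ and viewed, at most 10 in all, crops included, and the job is handed in when it is done.

```bash
ls; mkdir -p pics; python3 - <<'E'
from bench import robot
import cv2,numpy as np
s=robot.observe();print(s)
for n in("scene","top"):
    im=robot.get_image(n);cv2.imwrite(f"pics/{n}0.png",im)
    print(n,{k:np.round(v,4).tolist() for k,v in robot.camera_model(n).items()})
E
```

```text
pics
{'time_s': 0.0, 'q': array([-79.66851266,  24.45162332,   4.23308107,  92.05255012,
        -1.95571875,  63.6457325 ,  -3.84685448]), 'qvel': array([ 0.01555336, -0.057117  ,  0.03804535,  0.06961812,  0.00448311,
       -0.10695031,  0.07637739]), 'joint_efforts': array([-1.58706021e-03, -9.49842739e+01,  3.75985935e+00, -4.63524449e+01,
        1.92832667e-02,  1.00740697e-02, -2.79330300e-05]), 'ee_pos': array([0.2185195 , 0.63822736, 0.24958616]), 'orientation': array([[-9.46063935e-01,  3.23979787e-01, -3.58127909e-04],
       [ 3.23979974e-01,  9.46063035e-01, -1.30762868e-03],
       [-8.48336856e-05, -1.35312661e-03, -9.99999081e-01]]), 'contact_force': array([-0.10675872,  0.19899701,  0.2363751 ]), 'ft_torque': array([-0.01364832,  0.0470053 ,  0.04327347]), 'finger_force': 0.0, 'width': 1.0037117097264363}
scene {'fx': 501.6758, 'fy': 501.6758, 'cx': 305.9282, 'cy': 234.123, 'R': [[0.0443, 0.9989, 0.0132], [0.6294, -0.0176, -0.7769], [-0.7758, 0.0427, -0.6295]], 't': [-0.0316, -0.2631, 1.2964]}
top {'fx': 564.1286, 'fy': 564.1286, 'cx': 314.7852, 'cy': 239.0464, 'R': [[0.0221, -0.9997, -0.0119], [-0.9993, -0.0217, -0.0318], [0.0315, 0.0126, -0.9994]], 't': [-0.0103, 0.5449, 0.9133]}
```

View pics/top0.png

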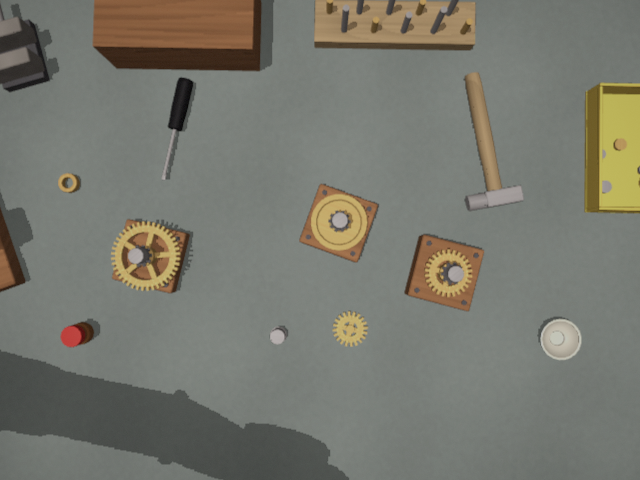

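View pics/scene0.png

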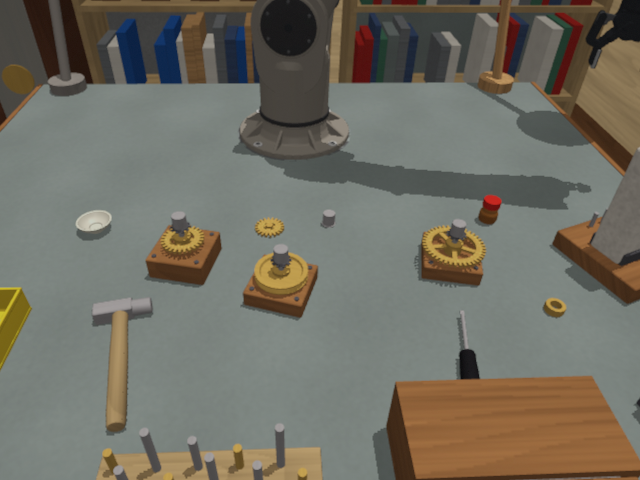

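Top view: the large toothed wheel's cap is at about (136,256), the pulley's at (340,220) and the small toothed wheel's at (455,273). In the scene view the same caps are at about (458,228), (281,253) and (179,219).

```bash
cat > h.py <<'E'
import cv2,numpy as np
def ray(m,u,v,z):
    R,t=np.array(m["R"]),np.array(m["t"]);c=-R.T@t
    d=R.T@np.array([(u-m["cx"])/m["fx"],(v-m["cy"])/m["fy"],1]);return c+d*(z-c[2])/d[2]
def cap(im,u,v,r=16,lo=135):
    h=cv2.cvtColor(im,cv2.COLOR_BGR2HSV);m=((h[...,1]<45)&(h[...,2]>lo)).astype(np.uint8)
    w=np.zeros_like(m);cv2.circle(w,(u,v),r,1,-1);m&=w
    n,l,s,c=cv2.connectedComponentsWithStats(m);i=1+np.argmax(s[1:,4]);return c[i],s[i]
E
python3 - <<'E'
from h import *
from bench import robot
T=cv2.imread("pics/top0.png");S=cv2.imread("pics/scene0.png")
mt,ms=robot.camera_model("top"),robot.camera_model("scene")
for n,tp,sp,z in(("great",(136,256),(458,226),.094),("small",(455,273),(179,217),.106),("pulley",(340,220),(281,250),.094)):
    c,s=cap(T,*tp);print(n,c,s,T[tp[1],tp[0]],ray(mt,*c,z).round(4))
    print(S[sp[1]-8:sp[1]+14:2,sp[0]].tolist())
    c,s=cap(S,*sp);print(c,s,ray(ms,*c,z).round(4))
E
```

```text
great [135.07821229 255.70391061] [128 248  15  16 179] [166 167 175] [0.5118 0.2672 0.094 ]
[[132, 135, 130], [154, 154, 158], [156, 156, 161], [155, 156, 160], [144, 144, 149], [77, 76, 80], [77, 78, 80], [78, 78, 81], [76, 76, 79], [76, 77, 79], [50, 48, 49]]
[459.18478261 222.51086957] [453 219  14   9  92] [0.5101 0.2686 0.094 ]
small [455.6031746  273.69312169] [448 266  16  16 189] [158 160 166] [ 0.496  -0.2055  0.106 ]
[[132, 137, 129], [142, 144, 143], [154, 155, 159], [155, 156, 161], [155, 156, 161], [121, 122, 126], [75, 75, 77], [75, 75, 77], [75, 75, 77], [75, 74, 77], [70, 70, 73]]
[176.49206349 211.25661376] [163 202  29  24 378] [ 0.4816 -0.2099  0.106 ]
pulley [339.24175824 219.84615385] [332 212  15  16 182] [167 169 175] [ 0.5716 -0.0351  0.094 ]
[[129, 134, 125], [147, 149, 149], [154, 155, 159], [156, 156, 161], [156, 157, 161], [152, 152, 157], [76, 77, 78], [75, 75, 77], [76, 75, 77], [75, 75, 78], [75, 75, 78]]
[281.08088235 247.14705882] [273 241  17  12 136] [ 0.5659 -0.0342  0.094 ]
```

```bash
python3 -m crank '{"claw":[0,0,0,0,0,0,0,0],"slide":[[-4.96,-3.19,0],[-4.96,-3.19,0],[-4.96,-3.19,0],[-4.96,-3.19,0],[-4.96,-3.19,0],[-4.96,-3.19,0],[-4.96,-3.19,0],[-4.96,-3.19,0]],"rot":[[0,0,0],[0,0,0],[0,0,0],[0,0,0],[0,0,0],[0,0,0],[0,0,0],[0,0,0]]}'
python3 - <<'E'
from h import *
from bench import robot
s=robot.observe();print(s["q"].round(1),s["ee_pos"],s["orientation"].round(3).tolist())
m=robot.camera_model("wrist");cv2.imwrite("pics/w1.png",robot.get_image("wrist"))
import pickle;pickle.dump(m,open("w1.pkl","wb"))
R,t=np.array(m["R"]),np.array(m["t"]);
p=R@np.array([.511,.268,.094])+t;print(p,m["fx"]*p[0]/p[2]+m["cx"],m["fy"]*p[1]/p[2]+m["cy"])
E
```

```text
time_s: 1.1
ee_pos: [0.5122, 0.2669, 0.2503]
orientation: [[-0.946, 0.324, -0.0], [0.324, 0.946, 0.0], [0.0, -0.0, -1.0]]
contact_force: [0.1, 1.5, 0.8]
width: 0.002
finger_force: 0.0
[-46.4  15.5  15.1 105.5  -4.6  59.6  41.6] [0.51219467 0.26694334 0.25026808] [[-0.946, 0.324, -0.0], [0.324, 0.946, 0.0], [0.0, -0.0, -1.0]]
[-0.00028792 -0.01141117  0.28736112] 321.7157863531041 230.57989588597334
```

View pics/w1.png

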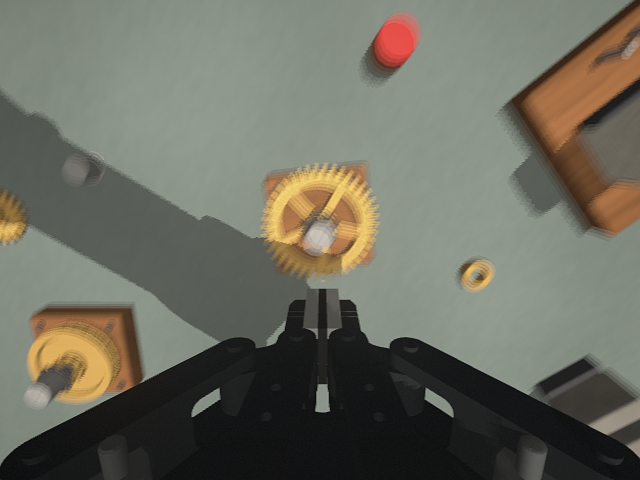

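The wrist view has some blur from motion. It shows the great cap at about (320,235), against a predicted (322,231). I'll take one more still picture to measure from.

```bash
cat > look.py <<'E'
import sys
from h import *
from bench import robot
x,y,z=map(float,sys.argv[2:])
s=robot.observe();m=robot.camera_model("wrist");im=robot.get_image("wrist");cv2.imwrite(f"pics/{sys.argv[1]}.png",im)
R,t=np.array(m["R"]),np.array(m["t"]);p=R@[x,y,z]+t;u,v=m["fx"]*p[0]/p[2]+m["cx"],m["fy"]*p[1]/p[2]+m["cy"]
c,st=cap(im,int(u),int(v),26);P=ray(m,*c,z)
print("fx",m["fx"],"pred",u,v,"seen",c,st,"P",P.round(4),"tcp",s["ee_pos"].round(4),"tool delta cm",(100*s["orientation"].T@(P-s["ee_pos"])).round(2))
E
python3 look.py w2 .511 .268 .094
```

```text
fx 350.68722866852147 pred 328.8272566160488 221.81911093446013 seen [329.82136895 223.35225376] [316 210  29  27 599] P [0.5125 0.2683 0.094 ] tcp [0.5168 0.2594 0.2505] tool delta cm [ 0.74  0.73 15.64]
```

```bash
python3 -m crank '{"claw":[0,0,0,0,0],"slide":[[0,0,4],[0,0,4],[0,0,3],[0,0,0],[0,0,0]],"rot":[[0,0,0],[0,0,0],[0,0,0],[0,0,0],[0,0,0]]}'; python3 look.py w3 .5125 .2683 .094
```

```text
time_s: 1.82
ee_pos: [0.5118, 0.2689, 0.1413]
orientation: [[-0.946, 0.324, 0.001], [0.324, 0.946, 0.0], [-0.001, 0.001, -1.0]]
contact_force: [-0.1, 0.6, 1.3]
width: -0.0
finger_force: 0.0
fx 350.68722866852147 pred 319.82152550011375 284.50993060464066 seen [325.3685446  273.92957746] [303 265  40  23 426] P [0.5079 0.2729 0.094 ] tcp [0.5118 0.2689 0.1413] tool delta cm [0.51 0.26 4.73]
```

View pics/w3.png

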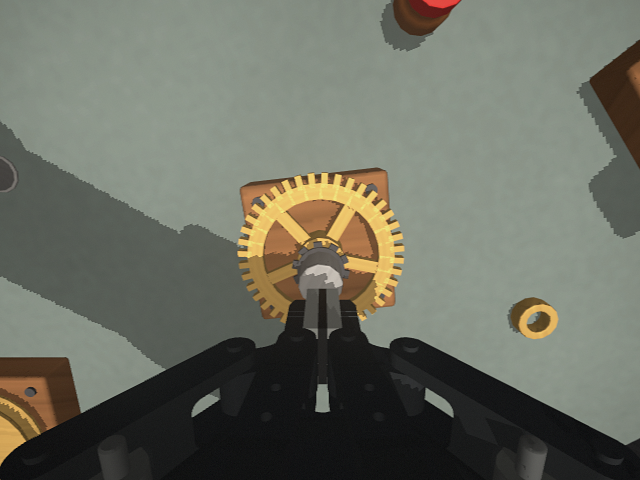

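The cap is at about (321,280), directly ahead of the closed fingertips, so they line up. Next I press.

```bash
python3 -m crank '{"claw":[0,0,0,0,0,0,0,0],"slide":[[0,0,1.5],[0,0,0.7],[0,0,0.5],[0,0,0.5],[0,0,0.4],[0,0,0.4],[0,0,0.2],[0,0,0]],"rot":[[0,0,0],[0,0,0],[0,0,0],[0,0,0],[0,0,0],[0,0,0],[0,0,0],[0,0,0]]}'
```

```text
time_s: 2.88
ee_pos: [0.5114, 0.2686, 0.0982]
orientation: [[-0.946, 0.324, -0.0], [0.324, 0.946, -0.0], [0.0, -0.0, -1.0]]
contact_force: [0.5, 0.8, 0.7]
width: 0.001
finger_force: 0.0
```

```bash
python3 -m crank '{"claw":[0,0,0],"slide":[[0,0,0.1],[0,0,0.1],[0,0,0]],"rot":[[0,0,0],[0,0,0],[0,0,0]]}';python3 look.py w4 .5125 .2683 .078
```

```text
time_s: 3.25
ee_pos: [0.5115, 0.2687, 0.097]
orientation: [[-0.946, 0.324, 0.0], [0.324, 0.946, 0.0], [-0.0, 0.0, -1.0]]
contact_force: [-5.1, -2.2, 14.1]
width: 0.002
finger_force: 7.4
fx 350.68722866852147 pred 320.0755502108293 309.730737089354 seen [322.10714286 287.5       ] [315 286  17   3  28] P [0.5027 0.2726 0.078 ] tcp [0.5115 0.2687 0.097 ] tool delta cm [0.96 0.09 1.9 ]
```

View pics/w4.png

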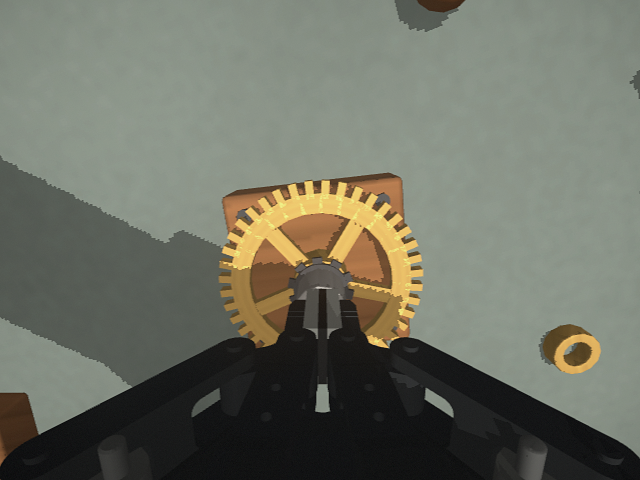

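The fingers are on the cap and it looks close to seated: force is 14 N and TCP z is 0.097. One more small push should confirm it, then I lift.

```bash
python3 -m crank '{"claw":[0,0,0],"slide":[[0,0,0.1],[0,0,0.05],[0,0,0]],"rot":[[0,0,0],[0,0,0],[0,0,0]]}'
```

```text
time_s: 3.68
ee_pos: [0.5117, 0.2688, 0.0968]
orientation: [[-0.946, 0.324, 0.001], [0.324, 0.946, 0.001], [-0.0, 0.001, -1.0]]
contact_force: [-12.1, -6.3, 38.8]
width: -0.003
finger_force: 19.4
```

```bash
Z='' ; python3 -m crank '{"claw":[0,0,0,0],"slide":[[0,0,-2],[0,0,-4.5],[0,0,-4.5],[0,0,-4.5]],"rot":[[0,0,0],[0,0,0],[0,0,0],[0,0,0]]}'
python3 -m crank '{"claw":[0,0,0,0,0,0,0,0],"slide":[[-1.74,-5.68,0],[-1.74,-5.68,0],[-1.74,-5.68,0],[-1.74,-5.68,0],[-1.74,-5.68,0],[-1.74,-5.68,0],[-1.74,-5.68,0],[-1.74,-5.68,0]],"rot":[[0,0,0],[0,0,0],[0,0,0],[0,0,0],[0,0,0],[0,0,0],[0,0,0],[0,0,0]]}'
python3 -m crank '{"claw":[0,0,0,0],"slide":[[0,0,0],[0,0,0],[0,0,0],[0,0,0]],"rot":[[0,0,0],[0,0,0],[0,0,0],[0,0,0]]}'
python3 look.py w5 .496 -.2055 .106
```

```text
time_s: 4.18
ee_pos: [0.5113, 0.2685, 0.2512]
orientation: [[-0.946, 0.324, 0.0], [0.324, 0.946, 0.0], [-0.0, 0.0, -1.0]]
contact_force: [-0.4, 0.5, 0.5]
width: -0.0
finger_force: 0.0
time_s: 5.18
ee_pos: [0.4957, -0.2082, 0.25]
orientation: [[-0.946, 0.324, 0.001], [0.324, 0.946, 0.0], [-0.001, 0.0, -1.0]]
contact_force: [1.4, -0.8, 1.3]
width: -0.001
finger_force: 0.0
time_s: 5.68
ee_pos: [0.4961, -0.2054, 0.2498]
orientation: [[-0.947, 0.322, 0.0], [0.322, 0.947, 0.0], [0.0, 0.0, -1.0]]
contact_force: [0.2, 0.7, -0.3]
width: 0.004
finger_force: 0.0
fx 350.68722866852147 pred 320.6667948851755 236.00926458625534 seen [321.75039002 236.65210608] [307 223  30  28 641] P [ 0.4968 -0.2049  0.106 ] tcp [ 0.4961 -0.2054  0.2498] tool delta cm [-0.05  0.07 14.38]
```

```bash
python3 -m crank '{"claw":[0,0,0,0,0,0],"slide":[[-0.05,0.07,3],[0,0,4],[0,0,3],[0,0,1.0],[0,0,0.5],[0,0,0.5]],"rot":[[0,0,0],[0,0,0],[0,0,0],[0,0,0],[0,0,0],[0,0,0]]}'
python3 -m crank '{"claw":[0,0,0,0,0,0,0,0],"slide":[[0,0,0.5],[0,0,0.4],[0,0,0.4],[0,0,0.4],[0,0,0.2],[0,0,0.1],[0,0,0],[0,0,0]],"rot":[[0,0,0],[0,0,0],[0,0,0],[0,0,0],[0,0,0],[0,0,0],[0,0,0],[0,0,0]]}'
```

```text
time_s: 6.48
ee_pos: [0.4972, -0.206, 0.1306]
orientation: [[-0.946, 0.324, 0.002], [0.324, 0.946, -0.0], [-0.002, 0.0, -1.0]]
contact_force: [0.6, -0.2, 0.9]
width: 0.0
finger_force: 0.0
time_s: 7.48
ee_pos: [0.4971, -0.2059, 0.1103]
orientation: [[-0.946, 0.324, 0.001], [0.324, 0.946, -0.0], [-0.001, 0.0, -1.0]]
contact_force: [0.5, 1.4, 6.3]
width: -0.001
finger_force: 3.1
```

```bash
python3 -m crank '{"claw":[0,0,0,0],"slide":[[0,0,0.1],[0,0,0.1],[0,0,0.05],[0,0,0]],"rot":[[0,0,0],[0,0,0],[0,0,0],[0,0,0]]}'
```

```text
time_s: 7.98
ee_pos: [0.4973, -0.2061, 0.1088]
orientation: [[-0.946, 0.324, 0.002], [0.324, 0.946, 0.0], [-0.002, 0.001, -1.0]]
contact_force: [-6.9, 3.9, 30.1]
width: 0.0
finger_force: 15.1
```

That is a hard stop at 0.1088 with 30 N, so the small cap is home. I'll lift, back off and check.

```bash
python3 -m crank '{"claw":[0,0,0,0,0,0,0],"slide":[[0,0,-2],[0,0,-4.5],[0,0,-4.5],[0,0,-4],[5,0,0],[0,0,0],[0,0,0]],"rot":[[0,0,0],[0,0,0],[0,0,0],[0,0,0],[0,0,0],[0,0,0],[0,0,0]]}'
python3 - <<'E'
import cv2
from bench import robot
im=robot.get_image("scene");cv2.imwrite("pics/end.png",cv2.resize(im[180:320,120:520],None,fx=2,fy=2))
E
```

```text
time_s: 8.85
ee_pos: [0.4496, -0.1896, 0.2576]
orientation: [[-0.946, 0.324, 0.001], [0.324, 0.946, 0.0], [-0.001, 0.001, -1.0]]
contact_force: [0.6, -0.1, -0.7]
width: -0.001
finger_force: 0.0
```

View pics/end.png

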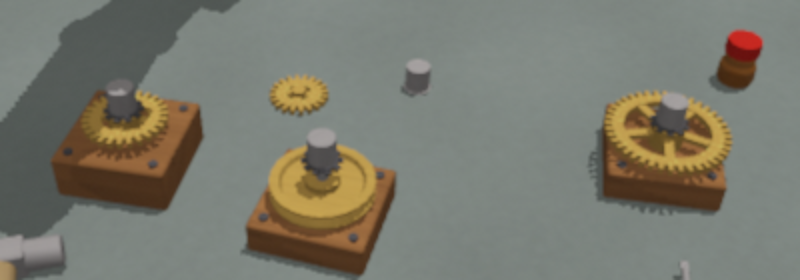

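Both toothed-wheel caps are down on their hubs, the small one at (122,98) and the large one at (672,113) in the crop. The pulley's cap at (321,150) is still raised.

```bash
python3 -c "
from bench import robot
print(robot.job_done())"
```

```text
the job is handed in; nothing more can be done
None
```

The caps of both toothed wheels are pressed down to a hard stop on their hubs, the pulley's cap was not touched, and the job was handed in at about 9 s.

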